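# Pick the rust scale out of a cover's joint groove

## Robot

A 6-joint arm with a two-finger parallel gripper is mounted at the origin on the work surface. World frame = base frame: x ahead of the robot, y to its left, z up, the work surface at z = 0. Lengths are in m, angles in rad, forces in N, time in s.
With the tool pointing down it reaches from about 0.275 to 0.825 m from the base axis. Payload 4.9 kg.
Tool frame: the origin (TCP) lies midway between the tips of the shut fingers; the grasp point (between the pads) lies 19 mm behind it (grip_point_offset is the distance from the TCP to the grasp point, in m); z points along the fingers, y is the line along which they close (so a half turn about z gives the same grasp; the last joint's range is limited). The gripper opens to 85 mm and grips with 20 to 120 N. Pads are 22 mm wide; open, the fingers measure 114 mm over their backs; the gripper's body (76 mm by 85 mm) begins 54 mm behind the grasp point. The pads swing forward as they close: fully open they stand 13 mm farther back than shut.
Start: joints at [1.157, 0.326, -0.193, 1.052, 0, 1.437], TCP at [0.152, 0.529, 0.231] pointing down, gripper open.
Joint ranges: [-2.65, 2.65], [-0.97, 1.79], [-1.3, 1.35], [-1.93, 2.1], [-1.47, 1.37], [-3.14, 3.14]. Speed limits (rad/s): [2.57, 2.57, 3.14, 3.14, 3.14, 3.14].

## Interface

Orientations are given as a rotation vector (axis times angle).
In Python, from cell import * gives the robot as it stands. Calls block until the motion is done:
- movep(position, orientation): joint-space move of the TCP to a pose.
- move_l(position, velocity=0.15, rot=None, until_force=None): straight line of the TCP; rot=None keeps the orientation; velocity is the mean speed in m/s. With until_force (N) it stops when the force on the tool has changed by that much, and returns True; else False.
- set_joints(angles): joint-space move.
- let_go() and grab(newtons=None): open the fingers fully, or close them until they stop; newtons is the grip in N (None keeps the last).
- sleep(seconds).
- ik(position, orientation): joint angles nearest the present ones, or None.
- get_state(): the state.
- grab_frame(name): name is "scene" or "top"; returns a dict with "img" (480x640x3 uint8, red, green, blue), "fx", "fy", "cx", "cy" (pixels), "cam_to_world" (4x4, takes a point from camera to world coordinates). Camera axes: x right, y down, z forward; pixel columns grow to the right and rows downward; lengths in m; the calibration is good to about 2 mm. A picture is of the moment at which its call begins. There is no depth.
A pose or a line that the arm cannot do raises MotionError and nothing moves.
- sign_off(): hands the job in; it is judged then, once.
Trained networks look in the newest picture that a camera, given by its name, has taken for a name from the list of things; names that differ only in an ending like _2 or _b are one class to them, and where a whole thing is asked for, a point or a joint stands for the part that bears it (a point fixed in the world has none). Each returns a list of dicts, best first, with "score" (0 to 1); they miss things now and then, are a little off and sometimes report something else, mostly with a low value. They report only what shows in the picture. A call takes as long as a camera call. They do not tell look-alikes from the thing itself.
- spot_in(camera, name): "centre" ([column, row] in pixels, amid what is visible of it).
- silhouettes(camera, name): "mask" (480x640 bool, what is visible of it) and "centre" ([column, row] in pixels, amid what is visible of it).
- tip_of(camera, name): "centre" ([column, row] in pixels: a listed point, or the origin of a listed thing).
The state is a dict: "clock": time; "q": joint angles; "joint_velocities": joint speeds; "tau": joint torques, N m; "position": TCP position; "eef_rot": TCP orientation; "contact_force": force on the tool from outside, world axes, zero at the start; "wrist_torque": the same for the moment, N m; "finger_gap": opening from 0.0 (shut) to 1.0 (fully open); "grasp_force": force on a finger pad.
Only numpy, scipy, OpenCV 4.12 (cv2) and the standard library are available. Lean on these libraries where they do the work, as an engineer would, in place of code of your own. Each camera call takes 0.05 s, during which the arm holds its last target. There are 200 camera calls.

## Task

Take the pick from its stand, put its tip down into the cover's joint groove at the closed end and run it slowly (about 5 cm/s) and gently along the whole groove, round both bends and out at the open end, so that all three lumps of scale are pushed out into the tray. Then hang the pick back upright in its stand and let go. Move the lumps with the pick alone, and leave the other things on the bench where they are.

Things in the scene. Friction and masses are not known exactly. Their poses are not given: they have to be found in the camera images.
- pick: Hand pick hanging upright in its stand; 140 mm long, about 110 g. Origin at the tip, z up along the pick. From the tip: round steel shank 10 mm thick to 78 mm, dark round collar 30 mm across from 78 to 84 mm, then a square yellow handle 20 x 20 mm from 84 to 140 mm, its faces square to the pick's x and y.
- pick_tip (a point): The pick's working tip (flat end, 10 mm across).
- pick_collar (a point): Centre of the underside of the pick's collar, 78 mm above the tip.
- stand: Fixed steel stand, left or right of the cover: base 80 x 70 mm, a post at its +x side, and a level two-pronged fork 8 mm thick, top 105 mm above the table. Slot 16 mm wide, open towards the stand's -x, closed 14 mm to the +x side of its origin. Nothing stands above the fork. Origin on the table below the pick's place.
- stand_seat (a point): Where the pick's collar rests: on the slot's centre line, at the fork's top (105 mm up); the pick_collar point lies here when the pick hangs home.
- cover: Fixed casting, flat grey-brown top 140 (x) x 200 (y) mm, 75 mm above the table; origin on the table under its centre. A dark groove 16 mm wide, 12 mm deep (flat floor at z = 63 mm) crosses it: centre line, cover x, y in mm: (-13,-78), (-13,-35), (13,35), (13,100), straight between. Closed 12 mm behind seam_start, open at the +y edge, above the tray.
- seam_start (a point): On the groove floor, centre line, near its closed end; free of lumps (the nearest is at least 26 mm farther along, centre to centre).
- seam_bend1 (a point): On the groove floor, centre line, at the first bend.
- seam_bend2 (a point): On the groove floor, centre line, at the second bend.
- seam_mouth (a point): On the groove floor, centre line, at the open end: exactly at the cover's edge. Beyond it lumps drop into the tray.
- tray: Fixed open aluminium catch tray 130 (x) x 100 (y) x 35 mm, walls 4 mm, its near rim tucked about 10 to 15 mm under the cover's edge below the groove's mouth. Origin: centre of its underside.
- lump1: Loose orange lump of rust scale, roughly round, 13 mm across, 10 mm high, about 12 g, slippery (friction about 0.3), lying in the first straight stretch of the groove. Origin: centre of its underside.
- lump2: Loose orange lump of rust scale, roughly round, 13 mm across, 10 mm high, about 12 g, slippery (friction about 0.3), lying in the slanting stretch of the groove. Origin: centre of its underside.
- lump3: Loose orange lump of rust scale, roughly round, 13 mm across, 10 mm high, about 12 g, slippery (friction about 0.3), lying in the last straight stretch of the groove. Origin: centre of its underside.
- jar: Bystander: amber jar with red lid, 64 mm across, 85 mm high; stands where the stand is not (left or right of the cover). Origin: centre of its underside.
- spray: Bystander: can with blue label, 60 mm across, 170 mm high. Origin: centre of its underside.
- wrench: Bystander: wrench lying near the robot.
- driver: Bystander: screwdriver lying beyond the tray.
- brush: Bystander: hand brush lying beyond the cover.
- socket: Bystander: steel socket, 28 mm across, 30 mm high, near the robot.
- bracket: Bystander: rusty angle bracket 90 x 35 x 49 mm on the table, left.
Not all that is in view belongs to the job. Leave any green or turquoise look-alike of the stand alone.

How it is judged:
By the outcome, as a careful person would: the job done as asked, in the order asked, and still so for the second after the job is handed in, with the robot touching nothing.
It also fails if it takes over 58 s, if anything falls off the work surface, if the arm or the gripper's body presses on something with over 40 N, if the wrist force passes 120 N, or if a joint passes its speed limit or range.

## Working session

There is one attempt and no reset: what is moved stays moved. The work goes in short steps, each a Python script; the robot and the scene stay as the last script left them, time stands still between calls to the robot, and variables do not carry over. Pictures are saved under pics/ and viewed, at most 10 in all, crops included, and the job is handed in when it is done.

```bash
mkdir -p pics; ls; cat > h.py <<'E'
from cell import *
import numpy as np, cv2
def ray(f,px):
    T=np.array(f["cam_to_world"]); d=T[:3,:3]@np.array([(px[0]-f["cx"])/f["fx"],(px[1]-f["cy"])/f["fy"],1]); return T[:3,3],d
def at_z(f,px,z):
    o,d=ray(f,px); return o+d*(z-o[2])/d[2]
def proj(f,p):
    T=np.array(f["cam_to_world"]); c=T[:3,:3].T@(np.array(p)-T[:3,3]); return np.array([f["fx"]*c[0]/c[2]+f["cx"],f["fy"]*c[1]/c[2]+f["cy"]])
E
python3 - <<'E'
from h import *
Z=dict(pick=.1,pick_tip=.027,pick_collar=.105,stand=0,stand_seat=.105,cover=0,seam_start=.063,seam_bend1=.063,seam_bend2=.063,seam_mouth=.063,tray=0,lump1=.063,lump2=.063,lump3=.063,jar=0,spray=0)
for c in ("top","scene"):
    f=grab_frame(c); cv2.imwrite(f"pics/{c}0.png",f["img"][:,:,::-1]); print(c,np.round(f["cam_to_world"],3).tolist(),f["fx"])
    for n,z in Z.items():
        print(n,[(np.round(r["centre"],1).tolist(),round(r["score"],2),np.round(at_z(f,r["centre"],z)[:2],4).tolist()) for r in tip_of(c,n)[:3]])
s=get_state(); print(s["clock"],s["eef_rot"],s["finger_gap"])
E
```

```text
pics
top [[0.004, -0.994, 0.111, 0.405], [-1.0, -0.006, -0.015, -0.01], [0.015, -0.111, -0.994, 1.714], [0.0, 0.0, 0.0, 1.0]] 620.904776296776
pick [([417.0, 282.0], 0.42, [0.4889, -0.2997]), ([415.9, 284.8], 0.37, [0.4816, -0.2967]), ([294.2, 241.2], 0.19, [0.5939, 0.0208])]
pick_tip [([249.8, 315.8], 0.42, [0.3993, 0.1402])]
pick_collar [([196.6, 284.4], 0.48, [0.4795, 0.2716]), ([423.1, 281.9], 0.45, [0.4889, -0.3147])]
stand [([419.4, 331.7], 0.92, [0.3579, -0.3224]), ([415.4, 283.3], 0.72, [0.4904, -0.3132]), ([402.7, 235.3], 0.69, [0.624, -0.2795])]
stand_seat [([424.7, 334.1], 0.84, [0.3547, -0.3168]), ([424.6, 283.6], 0.72, [0.4846, -0.3185]), ([471.0, 301.7], 0.72, [0.4383, -0.4384])]
cover [([308.6, 247.9], 0.68, [0.5871, -0.0174]), ([451.3, 227.1], 0.63, [0.6479, -0.416])]
seam_start [([337.6, 257.3], 0.89, [0.5556, -0.0947])]
seam_bend1 [([295.1, 236.8], 0.7, [0.6101, 0.0192]), ([415.1, 286.0], 0.67, [0.4801, -0.3011]), ([317.4, 252.5], 0.61, [0.5682, -0.0407])]
seam_bend2 [([295.1, 236.8], 0.7, [0.6101, 0.0192]), ([415.1, 286.0], 0.67, [0.4801, -0.3011]), ([317.4, 252.5]
[... 1772 characters left out ...]
), ([354.5, 311.9], 0.63, [0.6161, 0.1205]), ([302.6, 218.6], 0.29, [0.5321, -0.1241])]
lump1 [([333.9, 271.4], 0.55, [0.6024, 0.0475]), ([311.9, 229.6], 0.51, [0.5639, -0.0568]), ([319.1, 249.3], 0.4, [0.5871, -0.0112])]
lump2 [([333.9, 271.4], 0.55, [0.6024, 0.0475]), ([311.9, 229.6], 0.51, [0.5639, -0.0568]), ([319.1, 249.3], 0.4, [0.5871, -0.0112])]
lump3 [([333.9, 271.4], 0.55, [0.6024, 0.0475]), ([311.9, 229.6], 0.51, [0.5639, -0.0568]), ([319.1, 249.3], 0.4, [0.5871, -0.0112])]
jar [([463.8, 323.5], 0.94, [0.4779, 0.2964])]
spray [([184.5, 177.2], 0.87, [0.6492, -0.4129]), ([302.4, 372.3], 0.7, [0.7803, 0.1371])]
1.7 [ 4.38051795e-01  3.11088738e+00 -2.21201085e-05] 0.9985048438635945
```

View pics/top0.png

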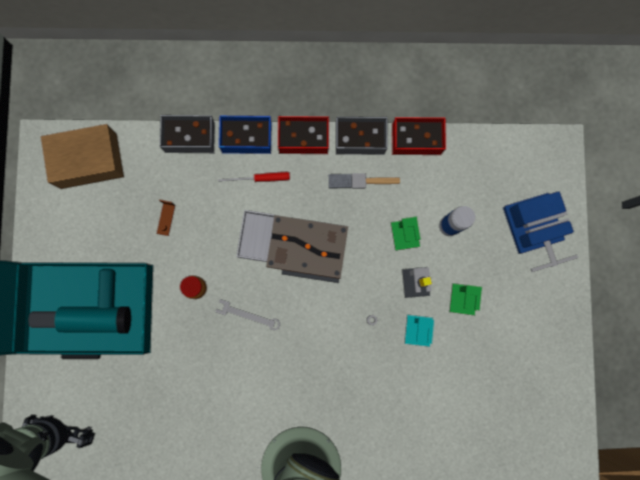

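View pics/scene0.png

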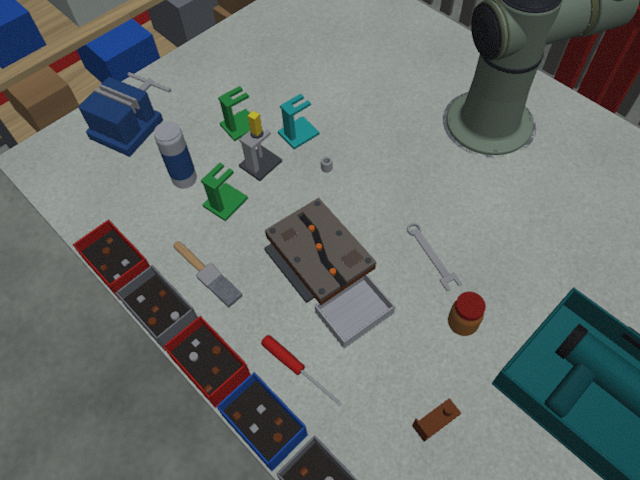

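The top view shows the grey stand at about (417,282), with the yellow pick at (426,282). The groove runs from about (338,256) to (272,237), with lumps at (323,252), (307,246) and (284,237). The jar is on the left, and the green and turquoise stands are decoys. Next I'll fit precise poses using both cameras.

```bash
cat > fit.py <<'E'
from h import *
from scipy.optimize import minimize
CL=np.array([(-13,-78),(-13,-35),(13,35),(13,100)])/1000.
def w(pose,xy,z):
    c,s=np.cos(pose[2]),np.sin(pose[2]); xy=np.asarray(xy); return np.c_[pose[0]+c*xy[:,0]-s*xy[:,1],pose[1]+s*xy[:,0]+c*xy[:,1],np.full(len(xy),z)]
def projn(f,P):
    T=np.array(f["cam_to_world"]); c=(P-T[:3,3])@T[:3,:3]; return np.c_[f["fx"]*c[:,0]/c[:,2]+f["cx"],f["fy"]*c[:,1]/c[:,2]+f["cy"]].astype(np.float32)
# groove template
g=np.stack(np.meshgrid(np.arange(-.04,.0401,.001),np.arange(-.097,.0971,.001)),-1).reshape(-1,2)
CE=CL.copy(); CE[0,1]-=.004
poly=CE
def dist(p,pts):
    d=np.full(len(p),9.)
    for a,b in zip(pts[:-1],pts[1:]):
        t=np.clip(((p-a)@(b-a))/((b-a)@(b-a)),0,1); d=np.minimum(d,np.linalg.norm(p-(a+t[:,None]*(b-a)),axis=1))
    return d
D=dist(g,CE); g=g[D<.022]; D=D[D<.022]; tmpl=1/(1+np.exp((D-.008)/.0008))
def gcost(pose,fs):
    s=0
    for f in fs:
        b=f["img"][:,:,2].astype(np.float32); uv=projn(f,w(pose,g,.075)); v=cv2.remap(b,uv[:,:1],uv[:,1:],cv2.INTER_LINEAR)[:,0]
        s+=np.corrcoef(v,tmpl)[0,1]
    return s/len(fs)
def hfit(fs,x0):
    c=np.array([(-1,-1),(1,-1),(1,1),(-1,1)])*.01
    K=8
    obs=[]
    for f in fs:
        im=f["img"].astype(int); y=np.clip((np.minimum(im[...,0],im[...,1])-im[...,2]-30)/90.,0,1).astype(np.float32)
        u=proj(f,[x0[0],x0[1],.14]); x,yy=int(u[0])-20,int(u[1])-20; obs.append((y[yy:yy+40,x:x+40],x,yy))
    def cost(p):
        s=0
        for f,(o,x,yy) in zip(fs,obs):
            uv=projn(f,np.r_[w(p,c,.111),w(p,c,.167)])-[x-.5,yy-.5]
            m=np.zeros((40*K,40*K),np.uint8); cv2.fillConvexPoly(m,cv2.convexHull(np.round(uv*K*16).astype(np.int32)),255,cv2.LINE_AA,4)
            m=cv2.GaussianBlur(cv2.resize(m,(40,40),interpolation=cv2.INTER_AREA)/255.,(0,0),.7)
            s+=((m-cv2.GaussianBlur(o/ max(o.max(),.1),(0,0),.3))**2).sum()
        return s
    r=minimize(cost,x0,method="Nelder-Mead",options=dict(initial_simplex=[x0,np.add(x0,[.008,0,0]),np.add(x0,[0,.008,0]),np.add(x0,[0,0,.2])],xatol=1e-5,fatol=1e-4)); return r.x,r.fun
E
python3 - <<'E'
from fit import *
F=[grab_frame("top"),grab_frame("scene")]
x0=np.array([.588,-.018,-.18])
best={}
for k,fs in dict(top=F[:1],scene=F[1:],both=F).items():
    r=min((minimize(lambda p:-gcost(p,fs),x0+[0,0,a],method="Nelder-Mead",options=dict(initial_simplex=[x0+[0,0,a],x0+[.006,0,a],x0+[0,.006,a],x0+[0,0,a+.08]])) for a in(-.1,0,.1)),key=lambda r:r.fun)
    print("cover",k,r.x.round(4),r.fun); best[k]=r.x
for k,fs in dict(top=F[:1],scene=F[1:],both=F).items():
    h=min((hfit(fs,[.482,-.314,a]) for a in(-.4,0,.4)),key=lambda r:r[1]); print("handle",k,h[0].round(4),h[1]); best['h'+k]=h[0]
tiles=[]
for f in F:
  for P,n,z in ((best["both"],60,.075),(best["hboth"],32,.105)):
    u=proj(f,[P[0],P[1],z]).astype(int); S=400/(2*n) if n==60 else 400/(2*n)
    c=cv2.resize(f["img"][u[1]-n*3//4:u[1]+n*3//4,u[0]-n:u[0]+n],(400,300),interpolation=cv2.INTER_CUBIC)[:,:,::-1].copy()
    tr=lambda uv:np.round((uv-[u[0]-n,u[1]-n*3//4]+.5)*S).astype(int)
    if n==60: cv2.polylines(c,[tr(projn(f,w(P,CL,.075)))],0,(255,255,0),1); cv2.polylines(c,[tr(projn(f,w(P,np.array([(-70,-100),(70,-100),(70,100),(-70,100)])/1000,.075)))],1,(0,255,0),1)
    else: cv2.polylines(c,[tr(projn(f,w(P,np.array([(-1,-1),(1,-1),(1,1),(-1,1)])*.01,.167)))],1,(255,0,255),1)
    tiles.append(c)
cv2.imwrite("pics/c1.png",np.vstack([np.hstack(tiles[:2]),np.hstack(tiles[2:])]))
E
```

```text
cover top [ 0.6027 -0.0149 -0.1517] -0.4896689660622676
cover scene [ 0.6026 -0.0154 -0.1471] -0.5081887009329037
cover both [ 0.6027 -0.0151 -0.1492] -0.4987481880703041
handle top [ 0.489  -0.3137  0.236 ] 9.340674927668278
handle scene [ 0.4884 -0.3147  0.9972] 49.6663397790777
handle both [ 0.4887 -0.3144 -0.575 ] 70.0041551307597
```

View pics/c1.png

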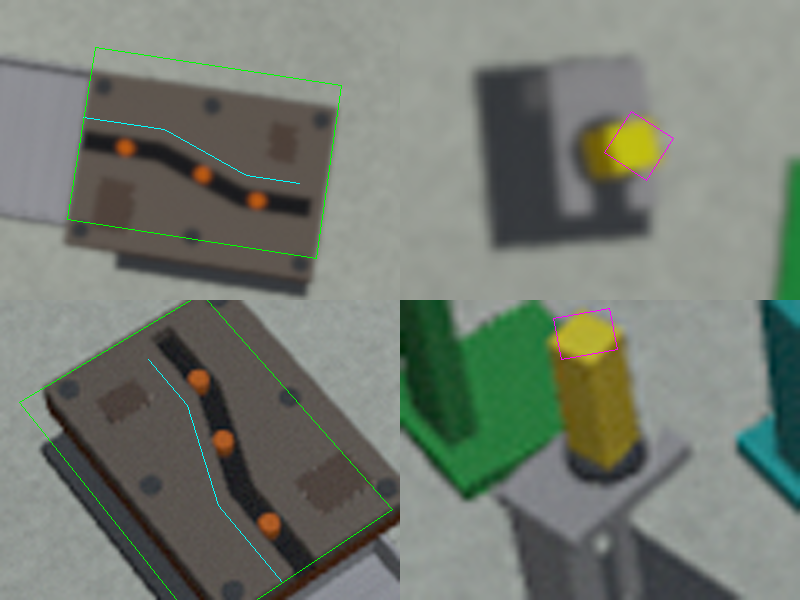

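The crops show my groove fit locked on with the sign inverted: the real groove is about 10 mm towards the robot. The slot opens in the stand's -x direction, which is image-down in the top view. From the base edges, the stand's yaw is about +0.09. I'll correct the fit, check IK and approach.

```bash
sed -i 's/y=np.clip((np.minimum(im\[...,0\],im\[...,1\])-im\[...,2\]-30)\/90.,0,1)/y=np.clip((np.minimum(im[...,0],im[...,1])-im[...,2])\/np.maximum(im.max(2),40)\/.7-.15,0,1)/' fit.py
cat > rv.py <<'E'
from fit import *
def rv(psi): return np.pi*np.array([np.sin(-psi/2),np.cos(psi/2),0])  # tool down, finger line = stand y at yaw psi
E
python3 - <<'E'
from rv import *
F=[grab_frame("top"),grab_frame("scene")]
x0=np.array([.588,-.018,-.18])
for k,fs in dict(top=F[:1],scene=F[1:],both=F).items():
    r=min((minimize(lambda p:gcost(p,fs),x0+[0,0,a],method="Nelder-Mead",options=dict(initial_simplex=[x0+[0,0,a],x0+[.006,0,a],x0+[0,.006,a],x0+[0,0,a+.08]])) for a in(-.1,0,.1)),key=lambda r:r.fun)
    print("cover",k,r.x.round(4),round(r.fun,3))
P=r.x
for k,fs in dict(top=F[:1],scene=F[1:],both=F).items():
    h=min((hfit(fs,[.487,-.314,a]) for a in(-.4,0,.3)),key=lambda r:r[1]); print("handle",k,h[0].round(4),h[1])
np.save("cover.npy",P)
# stand base yaw from the dark base in the top image
im=F[0]["img"]; 
tiles=[]
for f in F:
  for Q,n,z in ((P,60,.075),(h[0],32,.105)):
    u=proj(f,[Q[0],Q[1],z]).astype(int); S=400/(2*n)
    c=cv2.resize(f["img"][u[1]-n*3//4:u[1]+n*3//4,u[0]-n:u[0]+n],(400,300),interpolation=cv2.INTER_CUBIC)[:,:,::-1].copy()
    tr=lambda uv:np.round((uv-[u[0]-n,u[1]-n*3//4]+.5)*S).astype(int)
    L=lambda q,z,col,cl=1:cv2.polylines(c,[tr(projn(f,w(q,np.array(cl if not isinstance(cl,int) else 0),z)))],0,col,1)
    if n==60: L(P,.075,(255,255,0),CL); L(P,.075,(0,255,0),np.array([(-70,-100),(70,-100),(70,100),(-70,100),(-70,-100)])/1000)
    else:
        L(Q,.167,(255,0,255),np.array([(-1,-1),(1,-1),(1,1),(-1,1),(-1,-1)])*.01)
        q=[Q[0],Q[1],.09]; L(q,.105,(0,0,255),np.array([(-.05,-.008),(.014,-.008),(.014,.008),(-.05,.008)]))
    tiles.append(c)
cv2.imwrite("pics/c2.png",np.vstack([np.hstack(tiles[:2]),np.hstack(tiles[2:])]))
for psi in (.09,.09+np.pi,.09+np.pi/2,.09-np.pi/2):
    R=rv(psi); Q=[ik([h[0][0],h[0][1],.25],R)]+[ik(p+[0,0,.1],R) for p in w(P,CL,.064)]
    print(round(psi,2),[None if q is None else np.round(q,2).tolist() for q in Q])
E
```

```text
cover top [ 0.584  -0.0133 -0.1497] -0.981
cover scene [ 0.585  -0.0131 -0.1491] -0.99
cover both [ 0.5846 -0.0133 -0.1495] -0.981
handle top [ 0.4887 -0.3128  0.2543] 2.5356466971190827
handle scene [ 0.4895 -0.3141 -0.317 ] 14.318041619879246
handle both [ 0.4894 -0.3138  0.6178] 25.24890593155777
0.09 [[-0.7, 0.37, -0.07, 1.12, 0.0, -0.79], [-0.29, 0.41, -0.25, 0.91, 0.0, -0.38], [-0.21, 0.41, -0.25, 0.91, 0.0, -0.3], [-0.09, 0.47, -0.15, 0.95, 0.0, -0.18], [0.02, 0.5, -0.1, 0.97, 0.0, -0.07]]
3.23 [[-0.7, 0.37, -0.07, 1.12, 0.0, 2.35], [-0.29, 0.41, -0.25, 0.91, 0.0, 2.76], [-0.21, 0.41, -0.25, 0.91, 0.0, 2.84], [-0.09, 0.47, -0.15, 0.95, 0.0, 2.96], [0.02, 0.5, -0.1, 0.97, 0.0, 3.07]]
1.66 [[-0.7, 0.37, -0.07, 1.12, -0.0, -2.36], [-0.29, 0.41, -0.25, 0.91, -0.0, -1.95], [-0.21, 0.41, -0.25, 0.91, -0.0, -1.87], [-0.09, 0.47, -0.15, 0.95, -0.0, -1.75], [0.02, 0.5, -0.1, 0.97, -0.0, -1.64]]
-1.48 [[-0.7, 0.37, -0.07, 1.12, 0.0, 0.78], [-0.29, 0.41, -0.25, 0.91, 0.0, 1.19], [-0.21, 0.41, -0.25, 0.91, 0.0, 1.27], [-0.09, 0.47, -0.15, 0.95, 0.0, 1.39], [0.02, 0.5, -0.1, 0.97, 0.0, 1.5]]
```

View pics/c2.png

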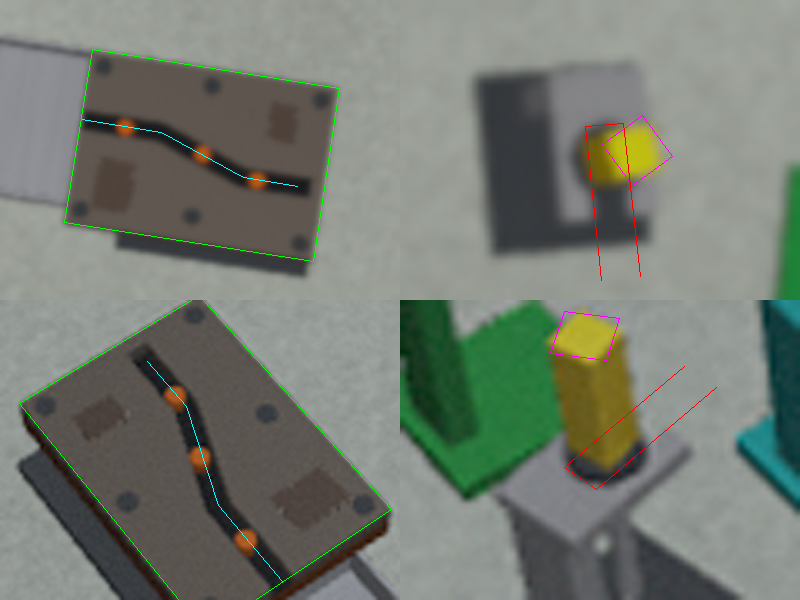

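The cover fit now matches to about 1 mm in both cameras, and its outline overlays exactly. The pick's seat is near (0.4888, -0.3135). Next I'll refine the handle's yaw from the face shading while the arm moves to hover.

```bash
python3 - <<'E'
from rv import *
F=[grab_frame("top"),grab_frame("scene")]
e=np.linspace(-.0095,.0095,20); hh=np.linspace(.1125,.166,40)
A,B=np.meshgrid(e,e); A,B=A.ravel(),B.ravel()
E_,H=np.meshgrid(e,hh); E_,H=E_.ravel(),H.ravel()
def faces(p,f):
    c,s=np.cos(p[2]),np.sin(p[2]); cam=np.array(f["cam_to_world"])[:3,3]-[p[0],p[1],.14]
    yield np.c_[A,B,np.full(len(A),.167)]
    for nx,ny in((1,0),(-1,0),(0,1),(0,-1)):
        if (c*nx-s*ny)*cam[0]+(s*nx+c*ny)*cam[1]>.06: yield np.c_[.01*nx-ny*E_,.01*ny+nx*E_,H]
def cost(p,fs):
    t=0
    for f in fs:
        im=f["img"].astype(np.float32)
        for P in faces(p,f):
            c,s=np.cos(p[2]),np.sin(p[2]); W=np.c_[p[0]+c*P[:,0]-s*P[:,1],p[1]+s*P[:,0]+c*P[:,1],P[:,2]]
            uv=projn(f,W); v=cv2.remap(im,uv[:,:1],uv[:,1:],cv2.INTER_LINEAR)[:,0]; t+=v.var(0).sum()
    return t/len(fs)
for k,fs in dict(scene=F[1:],both=F).items():
  L=[]
  for a in np.arange(-.75,.8,.15):
    x=np.array([.4888,-.3137,a]); r=minimize(cost,x,args=(fs,),method="Nelder-Mead",options=dict(initial_simplex=[x,x+[.003,0,0],x+[0,.003,0],x+[0,0,.1]])); L.append((round(r.fun),r.x.round(4).tolist()))
  print(k,sorted(L)[:4])
movep([.4888,-.3135,.27],rv(.2)); print(get_state()["clock"])
E
```

```text
scene [(1534, [0.4901, -0.3132, 0.1819]), (1535, [0.49, -0.3132, 0.1787]), (1535, [0.49, -0.3132, 0.1901]), (1535, [0.49, -0.3132, 0.1903])]
both [(1891, [0.4894, -0.313, 0.2021]), (1892, [0.4894, -0.313, 0.2008]), (1892, [0.4894, -0.313, 0.2054]), (1892, [0.4894, -0.313, 0.206])]
5.175
```

```bash
python3 - <<'E'
from rv import *
move_l([.4892,-.3133,.27],.2,rot=rv(.2)); move_l([.4892,-.3133,.124],.15)
s0=get_state(); grab(60); s=get_state()
print(s["finger_gap"],s["grasp_force"],np.round(s["contact_force"],2),np.round(s0["contact_force"],2),s["position"],s["clock"])
move_l([.4892,-.3133,.134],.05); sleep(.2); s=get_state(); print(np.round(s["contact_force"],2),np.round(s["wrist_torque"],3),s["finger_gap"])
f=grab_frame("scene"); u=proj(f,[.489,-.313,.13]).astype(int); cv2.imwrite("pics/g.png",cv2.resize(f["img"][u[1]-45:u[1]+45,u[0]-60:u[0]+60],(800,600),interpolation=cv2.INTER_CUBIC)[:,:,::-1])
E
```

```text
0.22427445761848547 58.49467098712921 [-0.43 -0.41  3.63] [ 0.39 -0.69  0.85] [ 0.48931996 -0.31334817  0.12428493] 7.1583
[-0.61 -0.12 -1.27] [-0.014  0.029  0.01 ] 0.2259927485729242
```

View pics/g.png

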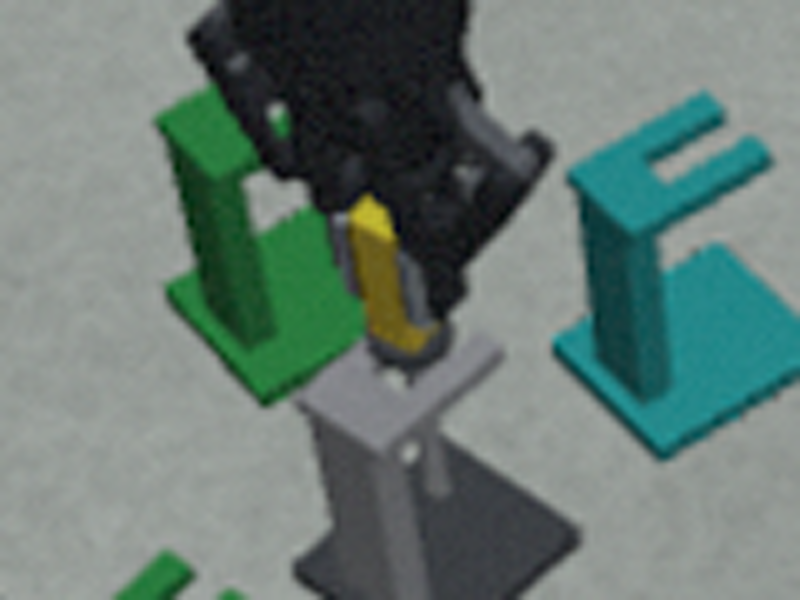

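The scene view shows the pick gripped squarely between the pads, with the collar lifted about 10 mm clear of the fork. Next I'll lift out and go to just above seam_start.

```bash
python3 - <<'E'
from rv import *
P=np.load("cover.npy"); S=w(P,CL,0)[0]; print(S)
move_l([.4892,-.3133,.235],.15)
move_l([S[0],S[1],.235],.2); move_l([S[0],S[1],.185],.1); sleep(.2)
s=get_state(); print(s["clock"],s["position"],np.round(s["contact_force"],2))
t=[]
for n in("top","scene"):
    f=grab_frame(n); u=proj(f,[S[0],S[1],.08]); d=tip_of(n,"pick_tip")[:2]; print(n,u.round(1),[(np.round(r["centre"],1),round(r["score"],2),(at_z(f,r["centre"],s["position"][2]-.097)-s["position"])[:2].round(4)) for r in d])
    u=u.astype(int); c=cv2.resize(f["img"][u[1]-30:u[1]+30,u[0]-20:u[0]+20],(400,600),interpolation=cv2.INTER_CUBIC)[:,:,::-1].copy()
    tr=lambda q:tuple(np.round((q-[u[0]-20,u[1]-30]+.5)*10).astype(int))
    for dx in(-.005,.005): cv2.circle(c,tr(proj(f,[S[0]+dx,S[1],s["position"][2]-.097])),3,(255,0,255),-1)
    cv2.polylines(c,[np.array([tr(q) for q in projn(f,w(P,CL,.075))])],0,(255,255,0),1)
    t.append(c)
cv2.imwrite("pics/s.png",np.hstack(t))
E
```

```text
[ 0.56011824 -0.08851566  0.        ]
10.7583 [ 0.56068169 -0.0886938   0.1858337 ] [-0.18 -0.09 -0.51]
top [335.6 255. ] []
scene [302.5 215.4] [(array([301.2, 211.9]), 0.57, array([-0.001 , -0.0036]))]
```

View pics/s.png

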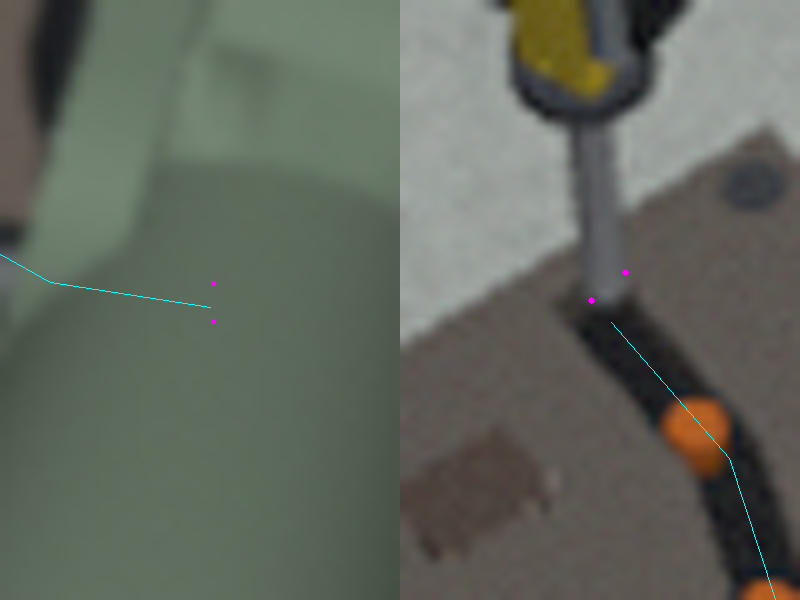

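In the scene view the tip at about (607,292) is within about 1 mm of the prediction and sits over the groove's closed end. Next I'll lower it until it touches and probe the side walls to centre it.

```bash
python3 - <<'E'
from rv import *
P=np.load("cover.npy"); S=w(P,CL,0)[0]
print(move_l([S[0],S[1],.155],.03,until_force=4)); s=get_state(); z=s["position"][2]; print("floor",s["position"],np.round(s["contact_force"],2),s["clock"])
if z<.166:
    move_l([S[0],S[1],z+.002],.03); sleep(.2)
    n=np.array([np.cos(P[2]),np.sin(P[2]),0]); c=np.array([S[0],S[1],z+.002])
    for sg in(1,-1):
        h=move_l(c+sg*.006*n,.02,until_force=2.5); s=get_state(); print(h,((s["position"]-c)@n).round(4),np.round(s["contact_force"],2)); move_l(c,.03); sleep(.15)
    s=get_state(); print(s["position"],np.round(s["contact_force"],2),s["clock"])
E
```

```text
True
floor [ 0.55989503 -0.08846625  0.16022196] [-0.67  0.19  3.75] 11.7333
True 0.0037 [-0.34  0.13 -0.66]
True -0.0029 [ 2.32 -0.11  0.8 ]
[ 0.55969589 -0.08840176  0.16178474] [-0.07  0.5  -1.07] 13.6083
```

```bash
python3 - <<'E'
from rv import *
P=np.load("cover.npy"); n=np.array([np.cos(P[2]),np.sin(P[2]),0])
CX=np.vstack([CL[1:],[[.013,.128]]])
for p in w(P,CX,.1613)+.0004*n:
    h=move_l(p,.048,until_force=12); s=get_state(); print(h,(s["position"]-p).round(4),np.round(s["contact_force"],2),np.round(s["clock"],2))
    if h: break
f=grab_frame("scene"); cv2.imwrite("pics/e.png",cv2.resize(f["img"][170:370,200:467],(800,600),interpolation=cv2.INTER_CUBIC)[:,:,::-1])
E
```

```text
False [-0.     -0.0002 -0.    ] [-0.18 -0.98  0.05] 14.66
False [-0.0001 -0.0002  0.    ] [ 0.48 -0.02 -1.42] 16.37
False [-0.     -0.0003  0.    ] [-0.33 -0.89 -1.87] 17.88
False [-0.0001  0.0001 -0.0001] [-0.19 -0.54 -0.81] 18.61
```

View pics/e.png

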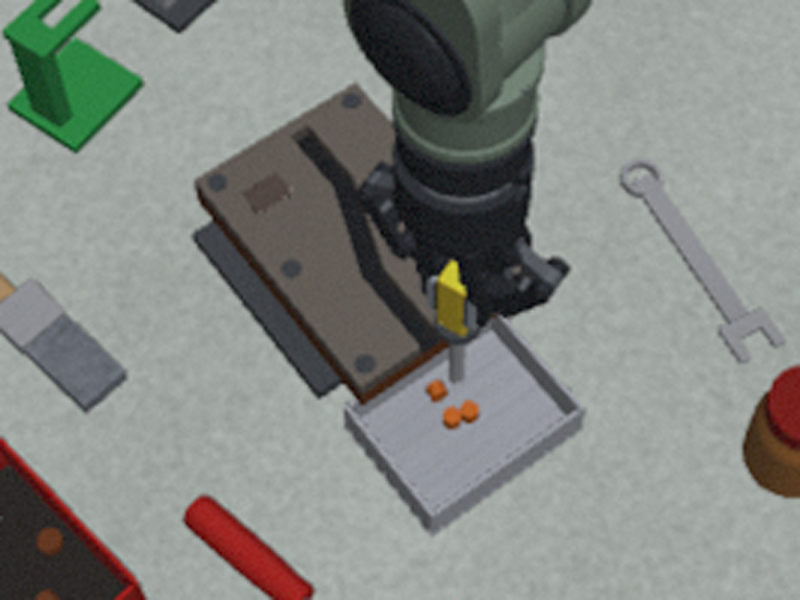

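All three lumps lie in the tray at about (437,390), (452,417) and (470,411), and the groove is empty. Now I'll return the pick.

```bash
python3 - <<'E'
from rv import *
p=np.array(get_state()["position"])
move_l([p[0],p[1],.24],.12)
move_l([.4893,-.3133,.24],.2); move_l([.4893,-.3133,.132],.08); sleep(.2)
s=get_state(); print(s["position"],np.round(s["contact_force"],2),s["clock"])
print(move_l([.4893,-.3133,.121],.02,until_force=4)); s=get_state(); print(s["position"],np.round(s["contact_force"],2),s["clock"])
f=grab_frame("scene"); u=proj(f,[.489,-.313,.11]).astype(int); cv2.imwrite("pics/r.png",cv2.resize(f["img"][u[1]-30:u[1]+30,u[0]-40:u[0]+40],(800,600),interpolation=cv2.INTER_CUBIC)[:,:,::-1])
E
```

```text
[ 0.48948997 -0.31344686  0.13238971] [-0.48 -0.77 -0.99] 23.5333
True
[ 0.48936078 -0.31334455  0.12432324] [-0.56  0.92  5.06] 23.9667
```

View pics/r.png

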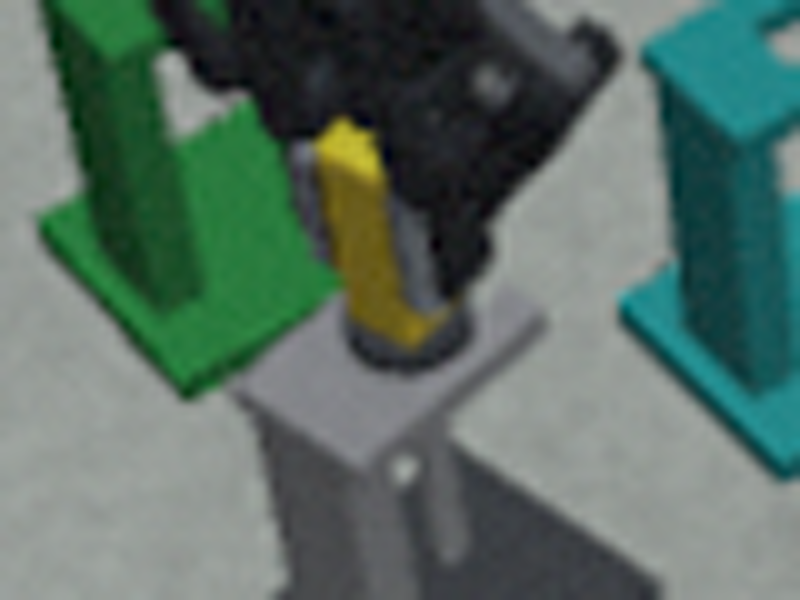

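The scene view shows the collar flat on the fork at about (410,345) with the shank through the slot, at the same height as when it was grasped. I'll release and retreat.

```bash
python3 - <<'E'
from rv import *
let_go(); sleep(.2); move_l([.4893,-.3133,.29],.15); movep([.40,.05,.35],rv(.2)); sleep(.3)
print(get_state()["clock"])
t=[]
for n in("top","scene"):
    f=grab_frame(n); 
    print(n,[np.round(at_z(f,r["centre"],.105)[:2],4) for r in tip_of(n,"pick_collar")[:2]])
    u=proj(f,[.489,-.313,.11]).astype(int); a=cv2.resize(f["img"][u[1]-30:u[1]+30,u[0]-40:u[0]+40],(400,300),interpolation=cv2.INTER_CUBIC)
    u=proj(f,[.6,.07,.03]).astype(int); b=cv2.resize(f["img"][u[1]-60:u[1]+60,u[0]-80:u[0]+80],(400,300),interpolation=cv2.INTER_CUBIC)
    t.append(np.hstack([a,b])[:,:,::-1])
cv2.imwrite("pics/z.png",np.vstack(t))
E
```

```text
27.8417
top []
scene [array([ 0.4854, -0.3204])]
```

View pics/z.png

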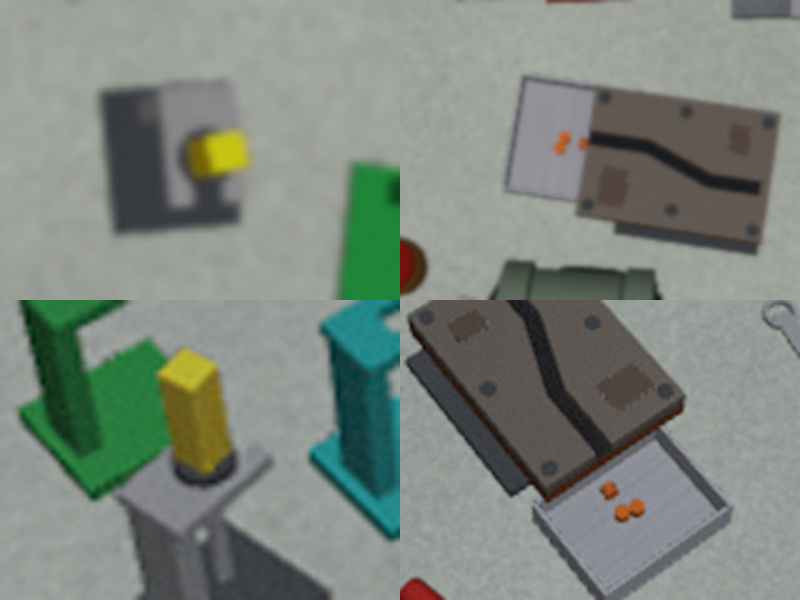

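Both views show the pick upright and home in the stand, the groove empty and three lumps in the tray. Handing in.

```bash
python3 -c "
from cell import *
print(sign_off())"
```

```text
the job is handed in; nothing more can be done
None
```

The job is handed in: all three lumps are in the tray, and the pick hangs upright in its stand, released, at about 28 s on the robot's clock.

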